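Take the dryer roller stack apart into its service nests

TASK

The drum-roller parts of the dryer stand in one stack on the service table. Working from the top down, press the axle pin upright and fully down between the sprung jaws of the clamp, keeping hold of it until it is home and both jaws have closed on it, then set the bearing housing, the pulley and the roller, one after another, flat inside the lipped nest of matching shape and size. Leave the tin and the oil bottle where they stand.

Things in the scene. Friction and masses are not known exactly. Their poses are not given: they have to be found in the camera images.
- axle: Steel axle pin, diameter 20 mm, 72 mm long, upright on top of the stack (foot 74 mm above the table at the start). Origin at the centre of its foot, z up along it. Foot tapered: diameter 12 mm, full 20 mm from 6 mm up. 0.17 kg. For the clamp, hold it with fingertips at least 36 mm above its foot to clear the jaws; going down takes a push of 3 to 15 N, it does not sink by its own weight.
- housing: Bearing housing, square aluminium block 30 x 30 mm, 22 mm high, with a brass disc on its top, lying flat on the pulley under the axle. Origin at the centre of its underside, x and y square to its sides, z up. About 0.1 kg.
- pulley: Belt pulley, dark steel disc with a groove round its rim, diameter 46 mm, 24 mm high, lying flat on the roller under the housing. Grips like a plain cylinder. Origin at the centre of its underside, z up. About 0.16 kg.
- roller: Drum roller, black rubber disc with a grey hub face, diameter 66 mm, 28 mm high, lying flat on the table at the bottom of the stack. Origin at the centre of its underside, z up. About 0.18 kg.
- clamp: Fixed grey sprung clamp: base 96 x 40 mm, 6 mm thick, end cheeks 32 mm high, two dark jaws closing along x. Origin: centre of underside, z up. Pin goes down at x = y = 0 till its foot is on the base, z = 6 mm. Jaws 28 mm wide, top at 38 mm; 8 mm apart when empty (up to z = 22 mm), flaring to 26 mm apart at the top. The pin spreads each by 6 mm (1 to 2 N); both touch it if within 6 mm of centre.
- housing_nest: Nest for the housing: grey square tray fixed to the table, 46 x 46 mm inside the lip, 54 mm outside. Floor 4 mm and lip top 8.5 mm above the table. Origin at the centre of its underside, on the table; x and y along its sides.
- pulley_nest: Nest for the pulley: the smaller round grey tray, fixed to the table, 62 mm diameter inside the lip, 70 mm outside. Floor 4 mm and lip top 8.5 mm above the table. Origin at the centre of its underside, on the table.
- roller_nest: Nest for the roller: the larger round grey tray, fixed to the table, 82 mm diameter inside the lip, 90 mm outside. Floor 4 mm and lip top 8.5 mm above the table. Origin at the centre of its underside, on the table. For all three nests, hold the part with the fingertips at least 7 mm above its underside so that they stay above the lip.
- grease_tin: Bystander: plain aluminium tin, diameter 64 mm, 60 mm high, standing on the table. Origin at the centre of its underside. Loose; to be left alone.
- oil_bottle: Bystander: small white plastic bottle with a black cap, diameter 44 mm, 85 mm high, standing on the table. Origin at the centre of its underside. Loose; to be left alone.
Things that resemble listed ones, but are neither listed nor needed, are in the scene too. What is shaped like the pulley but turquoise is not meant.

How it is judged:
By the outcome, as a careful person would: the job done as asked, in the order asked, and still so for the second after the job is handed in, with the robot touching nothing.
It also fails if it takes over 128 s, if anything falls off the work surface, if the arm or the gripper's body presses on something with over 40 N, if the wrist force passes 120 N, or if a joint passes its speed limit or range.

ROBOT

A 6-joint arm with a two-finger parallel gripper is mounted at the origin on the work surface. World frame = base frame: x ahead of the robot, y to its left, z up, the work surface at z = 0. Lengths are in m, angles in rad, forces in N, time in s.
With the tool pointing down it reaches from about 0.375 to 0.9 m from the base axis. Payload 3.1 kg.
Tool frame: the origin (TCP) lies at the centre of the arm's flange, where the gripper is bolted on; the fingertips stand robot.tip_extent ahead of it and the grasp point (between the pads) lies 164 mm ahead of it (robot.tip_extent is the distance from the TCP to the fingertips, in m); z points along the fingers, y is the line along which they close (so a half turn about z gives the same grasp; the last joint's range is limited). The gripper opens to 87 mm and grips with 3 to 60 N. Pads are 19 mm wide; open, the fingers measure 117 mm over their backs; the gripper's body (75 mm by 190 mm) begins 51 mm behind the grasp point.
Start: joints at [-1.427, 0.527, 1.433, -0, 1.181, -0.178], TCP at [0.198, -0.593, 0.405] pointing down, gripper open.
Joint ranges: [-3.08, 3.08], [-0.75, 2.2], [0.22, 2.44], [-1.43, 4.57], [0, 2.65], [-2.85, 2.85]. Speed limits (rad/s): [2.79, 2.79, 3.14, 3.14, 3.14, 3.14].

INTERFACE

Orientations are given as a unit quaternion [x, y, z, w].
In Python, from rig import get_obs, camera, hand_in, cut_out, robot gives the robot as it stands.
- The arm moves only by the tool step_arm, never from a script. Its argument "rows" is a list of rows, each a list of 6 numbers: the shift along the world's x, y, z in m, then the turn, a rotation vector about the world's x, y, z in degrees. A call has 1 to 12 rows; each row shifts and turns the commanded pose from where the row before left it; what a row does not reach is not made up. A row lasts 1/8 s, in which the tool goes at most 62.5 mm and 10.7 degrees, less where a joint would pass 70% of its speed; a pose out of reach is approached as far as the arm can. A call is refused whole if a number of a shift passes 0.0625 or a number of a turn 10.7, either way. A call with a gripper value outside its range is refused whole. "jaw" is the finger opening in m, from 0 to 0.087, set as the call begins (left out, the last holds). The fingers move at their own pace and stop on an object; "squeeze" is the grip in N (left out, the last holds). Time passes only in rows, so rows that do not move let the fingers close. It gives the time, the measured TCP pose, the force, the opening and the grip force at its end, in the units of the state.
- get_obs(): the state, without advancing time (a new reading comes with each control period).
- camera(name): name is "scene" or "top" or "wrist"; returns a dict with "pixels" (420x560x3 uint8, blue, green, red), "depth" (420x560 float32, m along the optical axis (not along the pixel's ray), 0 where there is no reading), "fov_y" (degrees; the focal length in pixels is half the picture's height over the tangent of half this angle, whatever the lens; pixels are square), "cx", "cy" (the principal point, pixels), "extrinsics" (4x4, takes a point from camera to world coordinates); the wrist camera has in their place "mount" (4x4, takes a point from camera to tool coordinates, whose origin is the TCP and whose axes are the flange's). Camera axes: x right, y up, looking along -z (the intrinsics and any distortion apply to the point x, -y, -z); pixel columns grow to the right and rows downward; lengths in m; the calibration is good to about 2 mm. A picture is of the moment at which its call begins: read the wrist's pose just before it.
- hand_in(): hands the job in; it is judged then, once.
Trained networks look in the newest picture that a camera, given by its name, has taken for a name from the list of things; names that differ only in an ending like _2 or _b are one class to them, and where a whole thing is asked for, a point or a joint stands for the part that bears it (a point fixed in the world has none). Each returns a list of dicts, best first, with "confidence" (0 to 1); they miss things now and then, are a little off and sometimes report something else, mostly with a low value. They report only what shows in the picture. A call takes as long as a camera call. They do not tell look-alikes from the thing itself.
- cut_out(label, camera): "region" (420x560 bool, what is visible of it) and "extent" ([centre column, centre row, width, height] in pixels, round what is visible of it).
The state is a dict: "time": time; "q": joint angles; "joint_velocities": joint speeds; "joint_torque": joint torques, N m; "position": TCP position; "tool_rot": TCP orientation; "ft_force": force on the tool from outside, world axes, zero at the start; "moment": the same for the moment, N m; "grip_width": finger opening in m; "grip_force": force on a finger pad.
Only numpy, scipy, OpenCV 4.12 (cv2) and the standard library are available. Lean on these libraries where they do the work, as an engineer would, in place of code of your own. Each camera call takes 0.05 s, during which the arm holds its last target. There are 200 camera calls.

## Working session

There is one attempt and no reset: what is moved stays moved. The work goes in short steps, Python scripts to look and compute and a tool call to move; the robot and the scene stay as the last step left them, time stands still between calls to the robot, and variables do not carry over. Pictures are saved under pics/ and viewed, at most 14 in all, crops included, and the job is handed in when it is done.

Besides the shell and the picture viewer there is one more tool, called as name([rows], argument=value, ...), one row to a line, values as JSON. step_arm: Moves the arm, as the interface text tells. Its arguments: {"type":"object","properties":{"rows":{"type":"array"},"jaw":{"type":"number"},"squeeze":{"type":"number"}},"required":["rows"]}

```bash
ls; mkdir -p pics
cat > h.py <<'E'
import numpy as np, cv2
from rig import get_obs, camera, hand_in, cut_out, robot
from scipy.spatial.transform import Rotation as R
def T_of(c,o):
    if 'extrinsics' in c: return np.array(c['extrinsics'])
    T=np.eye(4); T[:3,:3]=R.from_quat(o['tool_rot']).as_matrix(); T[:3,3]=o['position']
    return T@np.array(c['mount'])
def cloud(c,o=None):
    d=c['depth']; h,w=d.shape; f=h/2/np.tan(np.radians(c['fov_y'])/2)
    v,u=np.mgrid[:h,:w]
    k=c.get('distortion')
    P=np.stack([(u-c['cx'])/f*d,-(v-c['cy'])/f*d,-d],-1)
    T=T_of(c,o); W=P@T[:3,:3].T+T[:3,3]; W[d==0]=np.nan
    return W
E
python3 - <<'E'
from h import *
print(get_obs()); print(robot.tip_extent)
for n in ['top','scene']:
    c=camera(n); print({k:(v if k not in('pixels','depth') else 0) for k,v in c.items()})
    cv2.imwrite(f'pics/{n}0.png',c['pixels'])
    W=cloud(c); np.save(n+'W.npy',W)
    for l in ['axle','housing','pulley','roller','clamp','housing_nest','pulley_nest','roller_nest','grease_tin','oil_bottle']:
        for r in cut_out(l,n):
            if r['confidence']<.2: continue
            p=W[r['region']]; p=p[~np.isnan(p[:,0])]
            if len(p)==0: continue
            top=p[p[:,2]>np.percentile(p[:,2],95)-.004]
            print(n,l,round(r['confidence'],2),np.round(r['extent']),np.round(np.median(p,0),3),'top',np.round((top.min(0)+top.max(0))/2,3),np.round(top.max(0)-top.min(0),3))
E
```

```text
pics
{'time': 0.0, 'q': array([-1.42751047e+00,  5.28464030e-01,  1.43388841e+00, -2.21192019e-05,
        1.18140083e+00, -1.78509200e-01]), 'joint_velocities': array([9.00647564e-04, 1.63981999e-04, 1.04810375e-03, 5.23586849e-05,
       3.46293954e-04, 9.93378257e-05]), 'joint_torque': array([-1.14400034e-03, -4.40048003e+01, -1.76591778e+01,  6.32610591e-02,
        5.82670933e-02, -1.43110492e-04]), 'position': array([ 0.19763941, -0.59256917,  0.40377695]), 'tool_rot': array([ 9.87082643e-01,  1.60208270e-01,  8.79947567e-06, -1.08031873e-03]), 'ft_force': array([-0.43513019,  0.1529797 ,  0.45738037]), 'moment': array([-0.03243075, -0.01450459, -0.0407213 ]), 'grip_force': 0.0, 'grip_width': 0.08738645551601534}
0.1822
{'pixels': 0, 'depth': 0, 'fov_y': 54.10931102052507, 'cx': 279.9242555912914, 'cy': 205.3212600923807, 'extrinsics': array([[-0.01611669,  0.99634008, -0.08394461,  0.43566975],
       [-0.99986325, -0.01637078, -0.00233941,  0.00445049],
       [-0.00370509,  0.08389543,  0.99646768,  1.01352594],
       [ 0.        ,  0.        ,  0.        ,  1.        ]])}

[... 2232 characters left out ...]
 0.625 -0.12   0.037] [0.093 0.066 0.007]
scene clamp 0.58 [301. 284.  37.  31.] [0.601 0.108 0.004] top [0.601 0.107 0.009] [0.071 0.071 0.007]
scene housing_nest 0.67 [301. 283.  36.  32.] [0.601 0.108 0.004] top [0.601 0.107 0.009] [0.072 0.072 0.007]
scene pulley_nest 0.93 [315. 204.  34.  31.] [0.43  0.012 0.004] top [0.432 0.012 0.009] [0.07  0.07  0.007]
scene roller_nest 0.83 [240. 162.  36.  36.] [ 0.445 -0.185  0.004] top [ 0.445 -0.186  0.008] [0.09  0.092 0.007]
scene grease_tin 0.81 [380. 342.  36.  45.] [0.631 0.295 0.058] top [0.62  0.293 0.061] [0.057 0.058 0.007]
scene oil_bottle 0.71 [142. 181.  24.  38.] [ 0.636 -0.286  0.05 ] top [ 0.63  -0.296  0.085] [0.021 0.022 0.009]
```

Run:
```python
from h import *
a=cv2.imread('pics/top0.png'); b=cv2.imread('pics/scene0.png')
cv2.imwrite('pics/top_c.png',cv2.resize(a[120:300,120:440],None,fx=2.5,fy=2.5,interpolation=3))
cv2.imwrite('pics/scene_c.png',cv2.resize(b[140:380,110:490],None,fx=2.1,fy=2.1,interpolation=3))
from scipy.optimize import least_squares
for n in ['top','scene']:
    W=np.load(n+'W.npy').reshape(-1,3); W=W[~np.isnan(W[:,0])]
    # axle top and clamp, nests orientation
    for nm,c,r,z0,z1 in [('axletop',(.47,.225),.03,.142,.150),('axleside',(.47,.225),.03,.09,.138),('clamp',(.625,-.121),.075,.028,.045),('hnest',(.601,.107),.05,.0068,.012),('pulleytop',(.472,.222),.06,.049,.056),('housing',(.472,.222),.04,.071,.078),('base',(.472,.222),.07,.025,.032),('housingside',(.472,.222),.04,.055,.07)]:
        m=(np.hypot(W[:,0]-c[0],W[:,1]-c[1])<r)&(W[:,2]>z0)&(W[:,2]<z1); p=W[m]
        if len(p)<5: print(n,nm,len(p)); continue
        rc=cv2.minAreaRect(p[:,:2].astype(np.float32)*1000)
        print(n,nm,len(p),np.round(p.mean(0),4),'rect',np.round(rc[0],1),np.round(rc[1],1),round(rc[2],1))
```

```text
top axletop 67 [0.4701 0.2238 0.1449] rect [469.7 224. ] [18.  18.2] 41.2
top axleside 49 [0.4686 0.217  0.1155] rect [468.8 218.7] [ 8.1 19. ] 78.6
top clamp 239 [ 0.6239 -0.1224  0.0333] rect [ 624.2 -122.8] [35.6 96.2] 61.0
top hnest 101 [0.5991 0.105  0.0084] rect [601.2 107.1] [53.6 54.1] 55.5
top pulleytop 98 [0.4731 0.2167 0.0515] rect [471.8 223.6] [39.3 42.5] 87.7
top housing 73 [0.47   0.2205 0.0735] rect [470.8 225.6] [29.4 28.7] 28.9
top base 216 [0.4721 0.2182 0.0277] rect [472.6 223.4] [62.2 62.5] 88.4
top housingside 28 [0.4692 0.2157 0.0629] rect [467.3 216.6] [18.7 40.8] 72.4
scene axletop 87 [0.4704 0.2251 0.145 ] rect [469.8 224.9] [18.9 17.9] 31.2
scene axleside 169 [0.4763 0.2264 0.1147] rect [474.9 226.1] [11.  19.8] 18.9
scene clamp 320 [ 0.6236 -0.1214  0.0334] rect [ 623.3 -122.5] [38.2 96.1] 61.7
scene hnest 182 [0.6006 0.1062 0.0085] rect [601.  107.6] [55.7 54.5] 56.3
scene pulleytop 149 [0.4813 0.2246 0.0518] rect [476.5 226.2] [34.9 44.7] 13.7
scene housing 139 [0.4748 0.2285 0.0737] rect [471.5 226.5] [30.8 29.4] 31.1
scene base 331 [0.4849 0.2291 0.028 ] rect [477.9 226.9] [54.3 64.7] 17.0
scene housingside 92 [0.4815 0.2292 0.0625] rect [478.3 226.1] [39.3 25.3] 89.2
```

View pics/top_c.png

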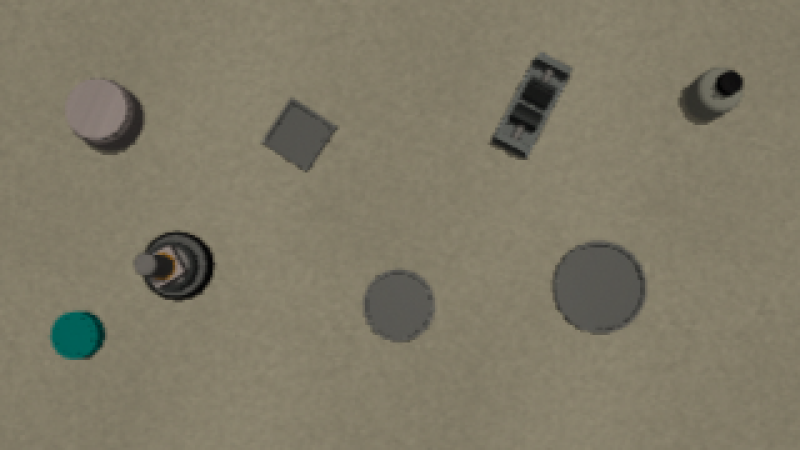

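View pics/scene_c.png

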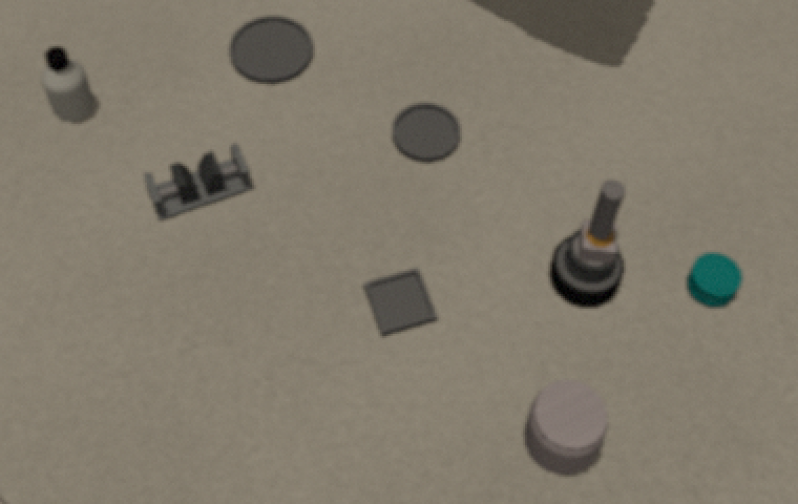

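Top crop: the stack is at about (175,265) with the pin standing on it, the clamp at (532,107), the square nest at (300,135), and the round nests at (400,305) and (600,287). The scene crop agrees. There are two pulley candidates: the turquoise disc at top crop (78,335) and the dark disc in the stack at scene crop (590,260). The dark steel one under the housing fits the description, and both enlarged crops show it.

step_arm([
  [0.01,0.012,0,0,0,2],
  [0.02,0.025,0,0,0,2],
  [0.03,0.038,0,0,0,2],
  [0.035,0.045,0,0,0,2],
  [0.035,0.045,0,0,0,2],
  [0.035,0.045,0,0,0,1.6],
  [0.035,0.045,0,0,0,0],
  [0.035,0.045,0,0,0,0],
  [0.028,0.043,0,0,0,0],
  [0.002,0.04,0,0,0,0],
  [0.001,0.04,0,0,0,0],
  [0.001,0.04,0,0,0,0],
], jaw=0.06)

```text
time: 2.6
position: [0.4643, -0.1275, 0.4048]
tool_rot: [0.966, 0.26, 0.0, -0.0]
ft_force: [0.6, -0.6, 0.4]
grip_width: 0.0601
grip_force: 0.0
```

step_arm([
  [0.001,0.045,0,0,0,0],
  [0.001,0.045,0,0,0,0],
  [0.001,0.045,0,0,0,0],
  [0.001,0.045,0,0,0,0],
  [0.001,0.045,0,0,0,0],
  [0.001,0.045,0,0,0,0],
  [0,0.03,0,0,0,0],
  [0,0.015,0,0,0,0],
  [0,0,0,0,0,0],
  [0,0,0,0,0,0],
])

```text
time: 3.85
position: [0.4706, 0.1844, 0.4047]
tool_rot: [0.966, 0.259, -0.0, 0.0]
ft_force: [-0.3, -0.2, -0.3]
grip_width: 0.06
grip_force: 0.0
```

```bash
cat > look.py <<'E'
from h import *
import sys
def near(specs):
    o=get_obs(); c=camera('wrist'); W0=cloud(c,o); W=W0.reshape(-1,3); W=W[~np.isnan(W[:,0])]
    print(round(o['time'],2),np.round(o['position'],4),'yaw',np.round(np.degrees(2*np.arctan2(o['tool_rot'][1],o['tool_rot'][0])),1))
    for nm,cx,cy,r,z0,z1 in specs:
        p=W[(np.hypot(W[:,0]-cx,W[:,1]-cy)<r)&(W[:,2]>z0)&(W[:,2]<z1)]
        if len(p)<5: print(nm,len(p)); continue
        rc=cv2.minAreaRect(p[:,:2].astype(np.float32)*1000); cc=cv2.minEnclosingCircle(p[:,:2].astype(np.float32)*1000)
        print(nm,len(p),'z',round(np.median(p[:,2]),4),'rect',np.round(rc[0],1),np.round(rc[1],1),round(rc[2],1),'circ',np.round(cc[0],1),round(cc[1],1))
    return c
E
python3 - <<'E'
from look import *
c=near([('axle',.47,.2245,.03,.141,.15),('housing',.471,.225,.04,.070,.079),('pulley',.471,.224,.05,.048,.056),('roller',.471,.224,.06,.024,.032)])
cv2.imwrite('pics/w1.png',c['pixels'])
E
```

```text
3.85 [0.4706 0.1844 0.4047] yaw 30.0
axle 580 z 0.1468 rect [470.3 223.2] [19.1 19.5] 73.4 circ [470.2 223.1] 10.0
housing 508 z 0.0749 rect [471.  225.4] [29.2 29.5] 29.2 circ [471.4 224.8] 20.0
pulley 548 z 0.053 rect [474.5 223.5] [45.4 40.3] 87.4 circ [472.  223.6] 22.9
roller 1156 z 0.029 rect [475.3 223.5] [65.3 61.2] 87.7 circ [473.  223.9] 32.9
```

View pics/w1.png

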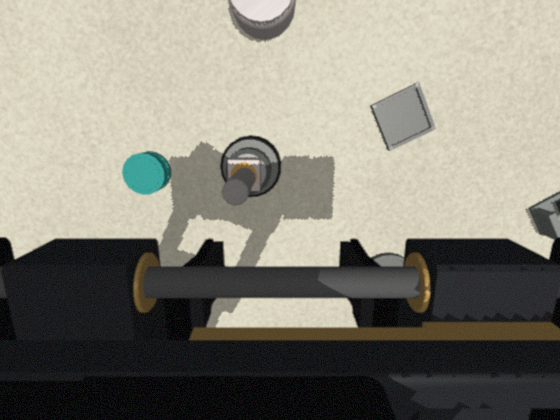

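The wrist picture shows the stack at (248,170), with the pin on the housing, the dark pulley and the roller. The turquoise look-alike stands apart at (147,172).

step_arm([
  [0,0.02,0,0,0,0],
  [-0.0006,0.019,0,0,0,0],
  [0,0,0,0,0,0],
  [0,0,-0.02,0,0,0],
  [0,0,-0.025,0,0,0],
  [0,0,-0.025,0,0,0],
  [0,0,-0.02,0,0,0],
  [0,0,-0.012,0,0,0],
  [0,0,-0.006,0,0,0],
  [0,0,0,0,0,0],
])

```text
time: 5.15
position: [0.4702, 0.224, 0.2968]
tool_rot: [0.966, 0.259, -0.0, 0.0]
ft_force: [0.9, -0.2, 1.2]
grip_width: 0.06
grip_force: 0.0
```

step_arm([
  [0,0,0,0,0,0],
  [0,0,0,0,0,0],
  [0,0,0,0,0,0],
  [0,0,0,0,0,0],
  [0,0,0,0,0,0],
  [0,0,0,0,0,0],
  [0,0,0,0,0,0],
  [0,0,0,0,0,0],
], jaw=0.0, squeeze=35)

```text
time: 6.15
position: [0.4702, 0.2241, 0.2968]
tool_rot: [0.966, 0.259, 0.0, 0.0]
ft_force: [-0.3, 0.3, 1.4]
grip_width: 0.0188
grip_force: 35.0
```

step_arm([
  [0,0,0.01,0,0,0],
  [0,0,0.02,0,0,0],
  [0,0,0.025,0,0,0],
  [0.003,-0.012,0.015,0,0,0],
  [0.006,-0.025,0.005,0,0,0],
  [0.009,-0.038,0,0,0,0],
  [0.01,-0.045,0,0,0,0],
  [0.011,-0.045,0,0,0,0],
  [0.011,-0.045,0,0,0,0],
  [0.011,-0.045,0,0,0,0],
  [0.011,-0.045,0,0,0,0],
  [0.01,-0.04,0,0,0,0],
])

```text
time: 7.65
position: [0.5519, -0.1184, 0.3717]
tool_rot: [0.966, 0.259, -0.0, -0.0]
ft_force: [0.8, 0.3, -1.5]
grip_width: 0.0188
grip_force: 35.0
```

step_arm([
  [0.007,-0.025,0,0,0,0],
  [0.004,-0.016,0,0,0,0],
  [0,0,0,0,0,0],
  [0,0,0,0,0,0],
])

```text
time: 8.15
position: [0.5627, -0.1556, 0.3715]
tool_rot: [0.966, 0.26, -0.001, -0.001]
ft_force: [0.1, -0.1, -1.4]
grip_width: 0.0187
grip_force: 35.0
```

Run:
```python
from look import *
c=near([('clamp',.624,-.122,.07,.028,.045),('clampall',.624,-.122,.07,.003,.045),('jaws',.624,-.122,.028,.034,.042)])
print(get_obs()['grip_width'])
cv2.imwrite('pics/w2.png',c['pixels'])
```

```text
8.15 [ 0.5627 -0.1556  0.3715] yaw 30.1
clamp 1780 z 0.0338 rect [ 624.1 -124.5] [35.9 96.1] 61.1 circ [ 624.  -124.4] 50.7
clampall 4253 z 0.0208 rect [ 624.8 -109.5] [104.9 129.4] 73.7 circ [ 620.  -116.5] 67.7
jaws 814 z 0.038 rect [ 624.2 -124.4] [28.  43.9] 61.3 circ [ 624.3 -124.1] 25.7
0.019062206317421868
```

View pics/w2.png

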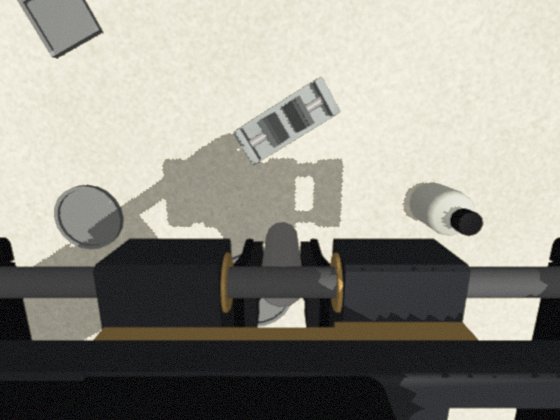

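The wrist picture shows the clamp at (287,120) with its jaw gap in the middle, and the pin held upright at (282,245). The bottle, at (450,212), is well clear.

step_arm([
  [0.013,0.007,0,0,0,0],
  [0.02,0.011,0,0,0,0],
  [0.018,0.01,0,0,0,0],
  [0.0103,0.004,0,0,0,0],
  [0,0,0,0,0,0],
  [0,0,-0.02,0,0,0],
  [0,0,-0.03,0,0,0],
  [0,0,-0.025,0,0,0],
  [0,0,-0.015,0,0,0],
  [0,0,-0.01,0,0,0],
  [0,0,0,0,0,0],
  [0,0,0,0,0,0],
], squeeze=50)

```text
time: 9.7
position: [0.6248, -0.125, 0.2726]
tool_rot: [0.966, 0.259, 0.001, 0.001]
ft_force: [-0.3, 1.1, -1.4]
grip_width: 0.0188
grip_force: 50.0
```

step_arm([
  [0,0,-0.004,0,0,0],
  [0,0,-0.004,0,0,0],
  [0,0,-0.004,0,0,0],
  [0,0,-0.004,0,0,0],
  [0,0,-0.004,0,0,0],
  [0,0,0,0,0,0],
])

```text
time: 10.45
position: [0.6242, -0.1248, 0.2512]
tool_rot: [0.966, 0.259, -0.0, -0.0]
ft_force: [0.4, 0.1, -1.2]
grip_width: 0.019
grip_force: 50.0
```

step_arm([
  [0,0.0008,-0.003,0,0,0],
  [0,0,-0.003,0,0,0],
  [0,0,-0.003,0,0,0],
  [0,0,-0.003,0,0,0],
])

```text
time: 10.95
position: [0.6248, -0.1242, 0.2404]
tool_rot: [0.966, 0.259, 0.001, 0.001]
ft_force: [-0.1, 0.4, 4.0]
grip_width: 0.0187
grip_force: 50.0
```

step_arm([
  [0,0,-0.002,0,0,0],
  [0,0,-0.002,0,0,0],
  [0,0,-0.002,0,0,0],
  [0,0,0,0,0,0],
])

```text
time: 11.45
position: [0.6242, -0.124, 0.233]
tool_rot: [0.966, 0.259, -0.0, -0.0]
ft_force: [0.3, 0.2, -1.2]
grip_width: 0.0188
grip_force: 50.0
```

step_arm([
  [0,0,-0.002,0,0,0],
  [0,0,-0.001,0,0,0],
  [0,0,0,0,0,0],
])

```text
time: 11.82
position: [0.6243, -0.1241, 0.2306]
tool_rot: [0.966, 0.259, -0.0, -0.0]
ft_force: [0.4, 0.1, 0.3]
grip_width: 0.0189
grip_force: 50.0
```

step_arm([
  [0,0,-0.001,0,0,0],
  [0,0,0,0,0,0],
])

```text
time: 12.08
position: [0.6244, -0.1241, 0.2297]
tool_rot: [0.966, 0.259, -0.0, -0.0]
ft_force: [-0.1, 0.5, 0.6]
grip_width: 0.0188
grip_force: 50.0
```

step_arm([
  [0,0,-0.001,0,0,0],
  [0,0,0,0,0,0],
])

```text
time: 12.32
position: [0.6245, -0.1241, 0.2289]
tool_rot: [0.966, 0.259, 0.0, 0.0]
ft_force: [0.9, -0.6, 1.3]
grip_width: 0.0186
grip_force: 50.0
```

step_arm([
  [0,0,-0.001,0,0,0],
  [0,0,0,0,0,0],
])

```text
time: 12.58
position: [0.6245, -0.1241, 0.2288]
tool_rot: [0.966, 0.259, 0.0, 0.0]
ft_force: [-0.1, 0.3, 6.1]
grip_width: 0.0186
grip_force: 50.0
```

step_arm([
  [0,0,-0.001,0,0,0],
  [0,0,0,0,0,0],
  [0,0,0,0,0,0],
])

```text
time: 12.95
position: [0.6246, -0.1241, 0.2287]
tool_rot: [0.966, 0.259, 0.0, 0.0]
ft_force: [-2.4, 0.6, 11.6]
grip_width: 0.0186
grip_force: 50.0
```

Run:
```python
from look import *
c=camera('scene'); cv2.imwrite('pics/s2.png',cv2.resize(c['pixels'][140:290,120:300],None,fx=4,fy=4,interpolation=3))
```

```text
(no output)
```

View pics/s2.png

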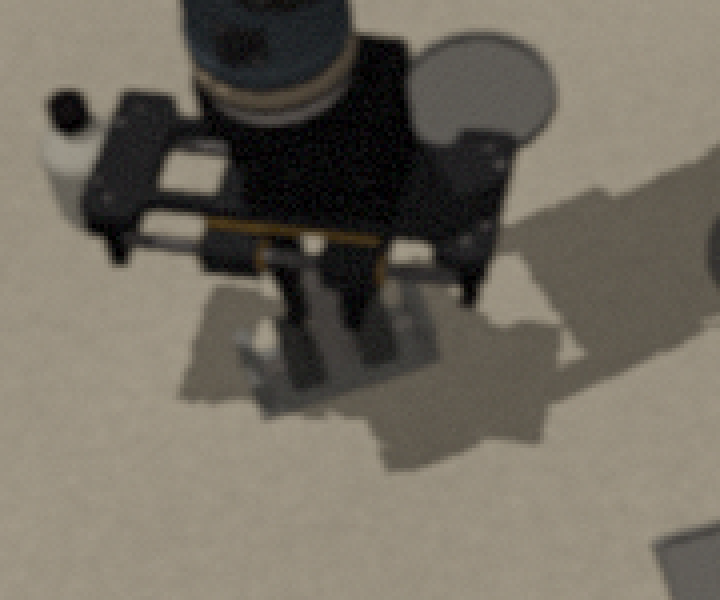

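The scene crop shows the pin between the dark jaws at about (330,340), with its foot at base height. The force rise at z=0.2288 agrees with that. I'll ease the push, then release and rise.

step_arm([
  [0,0,0.001,0,0,0],
  [0,0,0.0008,0,0,0],
  [0,0,0,0,0,0],
])

```text
time: 13.38
position: [0.6245, -0.1241, 0.2288]
tool_rot: [0.966, 0.259, 0.0, 0.0]
ft_force: [-0.2, -0.3, 4.6]
grip_width: 0.0188
grip_force: 50.0
```

step_arm([
  [0,0,0,0,0,0],
  [0,0,0,0,0,0],
  [0,0,0,0,0,0],
  [0,0,0,0,0,0],
  [0,0,0,0,0,0],
  [0,0,0.01,0,0,0],
  [0,0,0.02,0,0,0],
  [0,0,0.03,0,0,0],
  [0,0,0.03,0,0,0],
  [-0.01,-0.006,0.03,0,0,0],
  [-0.03,-0.017,0,0,0,0],
  [-0.03,-0.017,0,0,0,0],
], jaw=0.06)

```text
time: 14.88
position: [0.5539, -0.1643, 0.351]
tool_rot: [0.966, 0.26, 0.001, 0.001]
ft_force: [-0.1, -0.9, 0.0]
grip_width: 0.0599
grip_force: 0.0
```

step_arm([
  [0,0,0,0,0,0],
  [0,0,0,0,0,0],
])

```text
time: 15.12
position: [0.555, -0.1642, 0.3499]
tool_rot: [0.966, 0.259, 0.001, 0.001]
ft_force: [0.2, 0.0, 0.7]
grip_width: 0.0604
grip_force: 0.0
```

Run:
```python
from look import *
c=near([('pintop',.6245,-.124,.03,.06,.16),('jaws',.6245,-.124,.028,.034,.042)])
cv2.imwrite('pics/w3.png',c['pixels'][40:300,150:430].repeat(2,0).repeat(2,1))
```

```text
15.12 [ 0.555  -0.1642  0.3499] yaw 30.0
pintop 598 z 0.0788 rect [ 624.3 -124.7] [19.1 19.1] 74.1 circ [ 624.3 -124.6] 9.9
jaws 877 z 0.0379 rect [ 624.4 -124.5] [28.  55.5] 61.2 circ [ 624.5 -124. ] 28.0
```

View pics/w3.png

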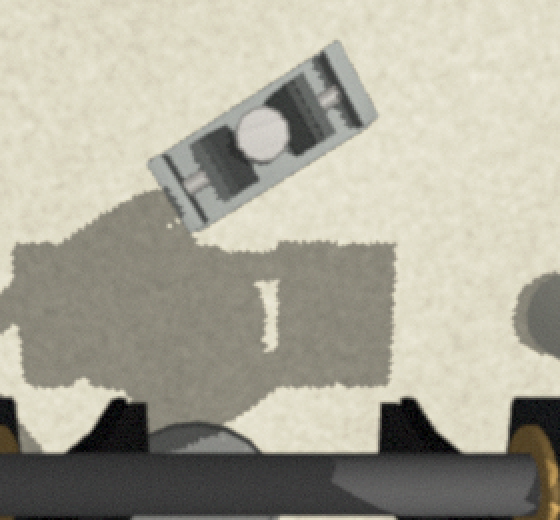

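The picture shows the pin upright at (262,133), with both jaws evenly spread against it. Its top is at 78.8 mm, where a fully seated pin should be (78 mm). Next is the housing.

step_arm([
  [-0.005,0.015,0,0,0,0],
  [-0.01,0.03,0,0,0,0],
  [-0.014,0.045,0,0,0,0],
  [-0.016,0.05,0,0,0,0],
  [-0.016,0.05,0,0,0,0],
  [-0.016,0.05,0,0,0,0],
  [-0.016,0.05,0,0,0,0],
  [-0.013,0.04,0,0,0,0],
  [-0.008,0.026,0,0,0,0],
  [-0.005,0.013,0,0,0,0],
  [0,0,0,0,0,0],
  [0,0,0,0,0,0],
])

```text
time: 16.68
position: [0.4357, 0.2045, 0.3485]
tool_rot: [0.966, 0.259, 0.0, 0.0]
ft_force: [0.2, -0.7, 0.5]
grip_width: 0.0597
grip_force: 0.0
```

Run:
```python
from look import *
c=near([('housing',.471,.225,.04,.070,.079),('pulley',.471,.224,.05,.048,.056),('roller',.471,.224,.06,.024,.032),('hnest',.601,.107,.05,.0065,.012)])
cv2.imwrite('pics/w4.png',c['pixels'])
```

```text
16.68 [0.4357 0.2045 0.3485] yaw 30.0
housing 1557 z 0.0751 rect [470.8 225.1] [29.7 29.9] 29.3 circ [470.8 224.9] 20.4
pulley 842 z 0.053 rect [471.9 223.5] [45.1 44.6] 29.8 circ [471.9 223.5] 22.9
roller 1769 z 0.029 rect [473.4 224.1] [64.5 64.8] 30.0 circ [473.1 224. ] 32.9
hnest 1307 z 0.0092 rect [601.6 105.7] [54.4 55.2] 55.9 circ [601.7 105.8] 38.4
```

View pics/w4.png

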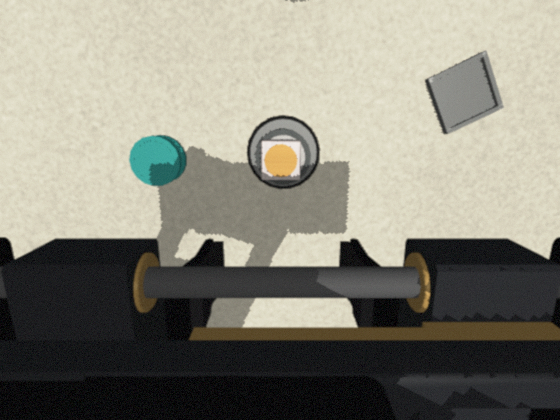

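The wrist picture shows the housing at (282,158), undisturbed on the pulley and square to the fingers.

step_arm([
  [0.012,0.007,0,0,0,0],
  [0.015,0.009,0,0,0,0],
  [0.0081,0.0045,0,0,0,0],
  [0,0,0,0,0,0],
  [0,0,-0.02,0,0,0],
  [0,0,-0.025,0,0,0],
  [0,0,-0.025,0,0,0],
  [0,0,-0.018,0,0,0],
  [0,0,-0.011,0,0,0],
  [0,0,-0.006,0,0,0],
  [0,0,0,0,0,0],
])

```text
time: 18.1
position: [0.4705, 0.2254, 0.2435]
tool_rot: [0.966, 0.259, -0.0, -0.0]
ft_force: [-0.4, -0.6, 0.3]
grip_width: 0.06
grip_force: 0.0
```

step_arm([
  [0,0,0,0,0,0],
  [0,0,0,0,0,0],
  [0,0,0,0,0,0],
  [0,0,0,0,0,0],
  [0,0,0,0,0,0],
  [0,0,0,0,0,0],
], jaw=0.0, squeeze=25)

```text
time: 18.85
position: [0.4706, 0.2254, 0.2438]
tool_rot: [0.966, 0.259, 0.0, 0.0]
ft_force: [-1.5, -1.0, 2.8]
grip_width: 0.0297
grip_force: 25.0
```

step_arm([
  [0,0,0.008,0,0,0],
  [0,0,0.02,0,0,0],
  [0.005,-0.005,0.02,0,0,2],
  [0.01,-0.01,0.004,0,0,4],
  [0.018,-0.017,0,0,0,4],
  [0.022,-0.02,0,0,0,4],
  [0.024,-0.021,0,0,0,4],
  [0.022,-0.02,0,0,0,4],
  [0.016,-0.014,0,0,0,4],
  [0.009,-0.008,0,0,0,0],
  [0.0048,-0.0037,0,0,0,0],
  [0,0,0,0,0,0],
])

```text
time: 20.35
position: [0.601, 0.1069, 0.2955]
tool_rot: [0.883, 0.47, -0.0, -0.0]
ft_force: [-0.6, 0.6, -1.4]
grip_width: 0.0299
grip_force: 25.0
```

step_arm([
  [0,0,0,0,0,0],
  [0,0,-0.02,0,0,0],
  [0,0,-0.025,0,0,0],
  [0,0,-0.02,0,0,0],
  [0,0,-0.015,0,0,0],
  [0,0,-0.008,0,0,0],
  [0,0,0,0,0,0],
])

```text
time: 21.22
position: [0.6012, 0.1069, 0.2072]
tool_rot: [0.883, 0.47, -0.0, -0.0]
ft_force: [-0.7, -0.1, -1.2]
grip_width: 0.0297
grip_force: 25.0
```

Underside is about 15 mm up; the floor contact should come at TCP z ≈ 0.196.

step_arm([
  [0,0,-0.005,0,0,0],
  [0,0,-0.003,0,0,0],
  [0,0,-0.002,0,0,0],
  [0,0,0,0,0,0],
])

```text
time: 21.72
position: [0.6013, 0.1067, 0.1975]
tool_rot: [0.883, 0.47, -0.0, -0.0]
ft_force: [-0.1, 0.1, -0.6]
grip_width: 0.0297
grip_force: 25.0
```

step_arm([
  [0,0,-0.001,0,0,0],
  [0,0,-0.0006,0,0,0],
  [0,0,0,0,0,0],
])

```text
time: 22.1
position: [0.6013, 0.1067, 0.1959]
tool_rot: [0.883, 0.47, -0.0, -0.0]
ft_force: [0.0, -0.2, -0.8]
grip_width: 0.0295
grip_force: 25.0
```

step_arm([
  [0,0,-0.0006,0,0,0],
  [0,0,0,0,0,0],
])

```text
time: 22.35
position: [0.6013, 0.1067, 0.1958]
tool_rot: [0.883, 0.47, 0.0, 0.0]
ft_force: [-1.0, 0.3, 2.8]
grip_width: 0.0297
grip_force: 25.0
```

step_arm([
  [0,0,-0.0006,0,0,0],
  [0,0,0,0,0,0],
])

```text
time: 22.6
position: [0.6013, 0.1067, 0.1958]
tool_rot: [0.883, 0.47, 0.0, 0.0]
ft_force: [-2.6, 0.2, 7.5]
grip_width: 0.0298
grip_force: 25.0
```

step_arm([
  [0,0,0.001,0,0,0],
  [0,0,0,0,0,0],
  [0,0,0,0,0,0],
  [0,0,0,0,0,0],
  [0,0,0,0,0,0],
  [0,0,0.01,0,0,0],
  [0,0,0.03,0,0,0],
  [0,0,0.04,0,0,0],
  [-0.015,-0.01,0.04,0,0,0],
  [-0.02,-0.02,0.03,0,0,0],
  [-0.01,-0.02,0,0,0,0],
  [0,0,0,0,0,0],
], jaw=0.07)

```text
time: 24.1
position: [0.5555, 0.0555, 0.3457]
tool_rot: [0.883, 0.469, -0.0, -0.0]
ft_force: [-1.3, -0.5, -0.4]
grip_width: 0.0701
grip_force: 0.0
```

Run:
```python
from look import *
c=near([('housing',.601,.107,.04,.02,.04),('hnest',.601,.107,.05,.0065,.012),('pulley',.471,.224,.05,.048,.056)])
cv2.imwrite('pics/w5.png',c['pixels'])
```

```text
24.1 [0.5555 0.0555 0.3457] yaw 55.9
housing 1194 z 0.0271 rect [601.7 106.5] [29.6 29.1] 55.9 circ [601.3 106.3] 20.3
hnest 1025 z 0.0094 rect [601.6 105.7] [53.6 54.1] 56.1 circ [601.4 105.9] 37.5
pulley 3034 z 0.0531 rect [472.1 223.4] [45.4 46.2] 66.2 circ [472.3 223.8] 23.7
```

View pics/w5.png

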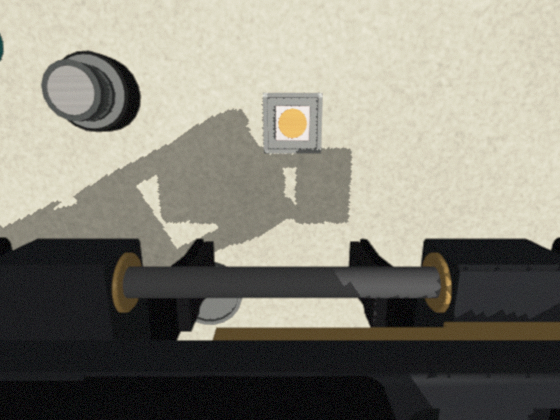

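The picture shows the housing at (292,123), flat and square inside its nest. In the stack at (90,90) the dark pulley lies on the roller. This is the one meant: the turquoise look-alike is a separate piece at the left edge, (0,45).

step_arm([
  [-0.006,0.012,0,0,0,0],
  [-0.013,0.026,0,0,0,0],
  [-0.018,0.037,0,0,0,0],
  [-0.018,0.037,0,0,0,0],
  [-0.014,0.029,0,0,0,0],
  [-0.009,0.018,0,0,0,0],
  [-0.0053,0.009,0,0,0,0],
  [0,0,-0.03,0,0,0],
  [0,0,-0.035,0,0,0],
  [0,0,-0.03,0,0,0],
  [0,0,-0.015,0,0,0],
  [0,0,0,0,0,0],
])

```text
time: 25.65
position: [0.4729, 0.2247, 0.2347]
tool_rot: [0.883, 0.47, -0.001, -0.0]
ft_force: [0.7, 0.3, 0.5]
grip_width: 0.07
grip_force: 0.0
```

step_arm([
  [-0.0008,-0.001,-0.008,0,0,0],
  [0,0,-0.006,0,0,0],
  [0,0,-0.001,0,0,0],
  [0,0,0,0,0,0],
])

```text
time: 26.15
position: [0.4723, 0.2237, 0.2209]
tool_rot: [0.883, 0.47, 0.0, 0.0]
ft_force: [0.1, -0.1, 0.1]
grip_width: 0.0702
grip_force: 0.0
```

step_arm([
  [0,0,0,0,0,0],
  [0,0,0,0,0,0],
  [0,0,0,0,0,0],
  [0,0,0,0,0,0],
  [0,0,0,0,0,0],
  [0,0,0,0,0,0],
], jaw=0.0, squeeze=30)

```text
time: 26.9
position: [0.4722, 0.2237, 0.2208]
tool_rot: [0.883, 0.47, 0.0, 0.0]
ft_force: [0.2, -0.5, 1.1]
grip_width: 0.045
grip_force: 30.0
```

step_arm([
  [0,0,0.008,0,0,0],
  [0,0,0.02,0,0,0],
  [-0.002,-0.01,0.02,0,0,0],
  [-0.004,-0.022,0.002,0,0,0],
  [-0.007,-0.035,0,0,0,0],
  [-0.008,-0.04,0,0,0,0],
  [-0.007,-0.038,0,0,0,0],
  [-0.006,-0.032,0,0,0,0],
  [-0.004,-0.022,0,0,0,0],
  [-0.003,-0.0137,0,0,0,0],
  [0,0,0,0,0,0],
  [0,0,0,0,0,0],
])

```text
time: 28.4
position: [0.4312, 0.0115, 0.2708]
tool_rot: [0.883, 0.47, 0.0, -0.0]
ft_force: [-0.1, -0.0, -2.1]
grip_width: 0.0453
grip_force: 30.0
```

step_arm([
  [0,0,-0.015,0,0,0],
  [0,0,-0.02,0,0,0],
  [0,0,-0.015,0,0,0],
  [0,0,-0.008,0,0,0],
  [0,0,-0.005,0,0,0],
  [0,0,0,0,0,0],
])

```text
time: 29.15
position: [0.4313, 0.0112, 0.2077]
tool_rot: [0.883, 0.47, -0.0, -0.0]
ft_force: [0.1, -0.1, -1.3]
grip_width: 0.045
grip_force: 30.0
```

step_arm([
  [0,0,-0.005,0,0,0],
  [0,0,-0.003,0,0,0],
  [0,0,-0.0015,0,0,0],
  [0,0,0,0,0,0],
])

```text
time: 29.65
position: [0.4312, 0.011, 0.1982]
tool_rot: [0.883, 0.47, -0.0, -0.0]
ft_force: [0.2, -1.2, -0.9]
grip_width: 0.0453
grip_force: 30.0
```

step_arm([
  [0,0,-0.001,0,0,0],
  [0,0,-0.0006,0,0,0],
  [0,0,0,0,0,0],
])

```text
time: 30.02
position: [0.4312, 0.011, 0.1968]
tool_rot: [0.883, 0.47, 0.0, 0.0]
ft_force: [-1.1, 0.7, 1.0]
grip_width: 0.0452
grip_force: 30.0
```

step_arm([
  [0,0,-0.0007,0,0,0],
  [0,0,0,0,0,0],
])

```text
time: 30.28
position: [0.4311, 0.011, 0.1968]
tool_rot: [0.883, 0.47, 0.0, 0.0]
ft_force: [-1.3, 0.2, 9.3]
grip_width: 0.0453
grip_force: 30.0
```

step_arm([
  [0,0,0,0,0,0],
  [0,0,0,0,0,0],
  [0,0,0,0,0,0],
  [0,0,0,0,0,0],
  [0,0,0,0,0,0],
  [0,0,0.01,0,0,0],
  [0,0,0.03,0,0,0],
  [0,0,0.04,0,0,0],
  [0,0,0.04,0,0,0],
  [0,0.01,0.03,0,0,0],
  [0,0,0,0,0,0],
], jaw=0.087)

```text
time: 31.65
position: [0.4314, 0.0214, 0.3484]
tool_rot: [0.883, 0.47, 0.002, 0.002]
ft_force: [0.7, -0.2, 0.3]
grip_width: 0.0871
grip_force: 0.0
```

step_arm([
  [0.001,0.015,0,0,0,0],
  [0.002,0.03,0,0,0,0],
  [0.002,0.04,0,0,0,0],
  [0.002,0.035,0,0,0,0],
  [0.001,0.02,0,0,0,0],
  [0,0.01,0,0,0,0],
  [0,0,0,0,0,0],
  [0,0,0,0,0,0],
])

```text
time: 32.65
position: [0.4391, 0.1706, 0.3455]
tool_rot: [0.883, 0.47, -0.001, -0.0]
ft_force: [0.1, 0.5, 0.5]
grip_width: 0.0871
grip_force: 0.0
```

Run:
```python
from look import *
c=near([('roller',.471,.224,.06,.022,.034),('pulley',.431,.011,.05,.022,.034)])
cv2.imwrite('pics/w6.png',c['pixels'])
c=camera('top'); W=cloud(c).reshape(-1,3)
for nm,cx,cy,r,z0,z1 in [('roller',.471,.224,.06,.022,.034),('pulley',.431,.011,.05,.022,.034),('pnest',.431,.011,.05,.0068,.012),('rnest',.445,-.186,.06,.0068,.012)]:
    p=W[(np.hypot(W[:,0]-cx,W[:,1]-cy)<r)&(W[:,2]>z0)&(W[:,2]<z1)]
    if len(p)>4:
        cc=cv2.minEnclosingCircle(p[:,:2].astype(np.float32)*1000);print(nm,len(p),np.round(cc[0],1),round(cc[1],1),np.median(p[:,2]))
```

```text
32.65 [0.4391 0.1706 0.3455] yaw 56.0
roller 4547 z 0.0291 rect [473.3 223.8] [64.4 64.6] 56.4 circ [473.2 223.9] 32.8
pulley 656 z 0.0289 rect [437.7  22.4] [19.8 44. ] 59.6 circ [432.7  14. ] 22.0
pulley 282 [431.1  12.6] 22.5 0.027176726831893205
pnest 96 [431.4  11.1] 35.2 0.008234206690311718
rnest 148 [ 445.4 -185.3] 45.4 0.008063643025530642
```

View pics/w6.png

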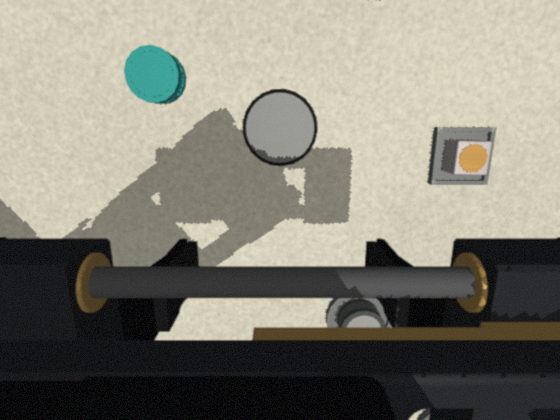

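The picture shows the roller at (280,127), free of the stack, and the housing in its nest at (465,157). The pulley's top height (27–29 mm) confirms that it lies flat in its nest.

step_arm([
  [0.01,0.015,0,0,0,0],
  [0.014,0.022,0,0,0,0],
  [0.0101,0.0162,0,0,0,0],
  [0,0,0,0,0,0],
  [0,0,-0.025,0,0,0],
  [0,0,-0.04,0,0,0],
  [0,0,-0.035,0,0,0],
  [0,0,-0.02,0,0,0],
  [0,0,0,0,0,0],
  [0,0,0,0,0,0],
])

```text
time: 34.0
position: [0.4736, 0.2241, 0.2266]
tool_rot: [0.883, 0.47, 0.0, 0.0]
ft_force: [1.0, 0.7, 0.2]
grip_width: 0.0869
grip_force: 0.0
```

step_arm([
  [-0.0003,0,-0.015,0,0,0],
  [0,0,-0.012,0,0,0],
  [0,0,-0.007,0,0,0],
  [0,0,0,0,0,0],
])

```text
time: 34.5
position: [0.4727, 0.2242, 0.1911]
tool_rot: [0.883, 0.47, -0.001, -0.0]
ft_force: [0.2, -1.1, 0.2]
grip_width: 0.0869
grip_force: 0.0
```

step_arm([
  [0,0,0,0,0,0],
  [0,0,0,0,0,0],
  [0,0,0,0,0,0],
  [0,0,0,0,0,0],
  [0,0,0,0,0,0],
  [0,0,0,0,0,0],
], jaw=0.0, squeeze=30)

```text
time: 35.25
position: [0.4731, 0.2242, 0.1922]
tool_rot: [0.883, 0.47, 0.0, 0.0]
ft_force: [-0.2, 0.5, 2.9]
grip_width: 0.0651
grip_force: 30.0
```

step_arm([
  [0,0,0.008,0,0,0],
  [0,0,0.02,0,0,0],
  [0,0,0.025,0,0,0],
  [-0.001,-0.012,0.018,0,0,0],
  [-0.002,-0.025,0.009,0,0,0],
  [-0.003,-0.038,0,0,0,0],
  [-0.003,-0.045,0,0,0,0],
  [-0.003,-0.045,0,0,0,0],
  [-0.003,-0.045,0,0,0,0],
  [-0.003,-0.045,0,0,0,0],
  [-0.003,-0.045,0,0,0,0],
  [-0.003,-0.045,0,0,0,0],
])

```text
time: 36.75
position: [0.4481, -0.1227, 0.2721]
tool_rot: [0.883, 0.47, -0.0, -0.0]
ft_force: [1.1, 0.4, -0.6]
grip_width: 0.0651
grip_force: 30.0
```

step_arm([
  [-0.002,-0.035,0,0,0,0],
  [-0.001,-0.02,0,0,0,0],
  [-0.0009,-0.0099,0,0,0,0],
  [0,0,0,0,0,0],
  [0,0,0,0,0,0],
  [0,0,-0.015,0,0,0],
  [0,0,-0.02,0,0,0],
  [0,0,-0.018,0,0,0],
  [0,0,-0.01,0,0,0],
  [0,0,0,0,0,0],
])

```text
time: 38.0
position: [0.445, -0.185, 0.2085]
tool_rot: [0.883, 0.47, -0.0, -0.001]
ft_force: [-0.9, 0.0, -1.7]
grip_width: 0.0652
grip_force: 30.0
```

step_arm([
  [0,-0.0005,-0.006,0,0,0],
  [0,0,-0.003,0,0,0],
  [0,0,-0.0015,0,0,0],
  [0,0,0,0,0,0],
])

```text
time: 38.5
position: [0.4451, -0.1862, 0.1985]
tool_rot: [0.883, 0.47, 0.0, 0.0]
ft_force: [-0.1, -0.3, -1.7]
grip_width: 0.0651
grip_force: 30.0
```

step_arm([
  [0,0,-0.001,0,0,0],
  [0,0,-0.0006,0,0,0],
  [0,0,0,0,0,0],
])

```text
time: 38.88
position: [0.4451, -0.1862, 0.1968]
tool_rot: [0.883, 0.47, -0.0, -0.0]
ft_force: [-1.2, -1.3, -1.4]
grip_width: 0.0651
grip_force: 30.0
```

step_arm([
  [0,0,-0.0007,0,0,0],
  [0,0,-0.0006,0,0,0],
  [0,0,0,0,0,0],
])

```text
time: 39.25
position: [0.4451, -0.1862, 0.1962]
tool_rot: [0.883, 0.47, 0.0, 0.0]
ft_force: [-1.9, 0.8, 5.6]
grip_width: 0.0651
grip_force: 30.0
```

step_arm([
  [0,0,0,0,0,0],
  [0,0,0,0,0,0],
  [0,0,0,0,0,0],
  [0,0,0,0,0,0],
  [0,0,0,0,0,0],
  [0,0,0.01,0,0,0],
  [0,0,0.03,0,0,0],
  [0,0,0.04,0,0,0],
  [0,0,0.04,0,0,0],
  [-0.01,-0.02,0.03,0,0,0],
  [-0.015,-0.03,0.02,0,0,0],
  [-0.015,-0.03,0,0,0,0],
], jaw=0.087)

```text
time: 40.75
position: [0.4049, -0.2669, 0.3681]
tool_rot: [0.883, 0.47, 0.001, 0.003]
ft_force: [0.2, 0.2, -0.8]
grip_width: 0.0873
grip_force: 0.0
```

step_arm([
  [-0.01,-0.02,0,0,0,0],
  [0,0,0,0,0,0],
  [0,0,0,0,0,0],
])

```text
time: 41.12
position: [0.395, -0.2855, 0.3657]
tool_rot: [0.883, 0.47, 0.0, -0.0]
ft_force: [0.7, 0.0, 0.3]
grip_width: 0.0868
grip_force: 0.0
```

Run:
```python
from look import *
c=near([('roller',.445,-.186,.05,.022,.036),('rnest',.445,-.186,.06,.0065,.012)])
for n in ['top','scene']:
    c=camera(n); W=cloud(c).reshape(-1,3)
    for nm,cx,cy,r,z0,z1 in [('roller',.445,-.186,.06,.022,.036),('pulley',.431,.011,.05,.022,.034),('pnest',.431,.011,.05,.0068,.012),('housing',.601,.107,.04,.02,.034),('pin',.6245,-.124,.03,.07,.09),('tin',.62,.292,.05,.055,.065),('bottle',.63,-.296,.04,.08,.09)]:
        p=W[(np.hypot(W[:,0]-cx,W[:,1]-cy)<r)&(W[:,2]>z0)&(W[:,2]<z1)]
        if len(p)>4:
            cc=cv2.minEnclosingCircle(p[:,:2].astype(np.float32)*1000);print(n,nm,len(p),np.round(cc[0],1),round(cc[1],1),round(float(np.median(p[:,2])),4))
cv2.imwrite('pics/s9.png',cv2.resize(c['pixels'][130:390,110:490],None,fx=2.1,fy=2.1,interpolation=3))
```

```text
41.12 [ 0.395  -0.2855  0.3657] yaw 56.0
roller 4595 z 0.0332 rect [ 445.1 -186.8] [65.3 64.8] 63.4 circ [ 445.1 -186.5] 33.0
rnest 1468 z 0.0093 rect [ 445.4 -186.8] [89.8 90.1] 55.0 circ [ 445.3 -186.9] 45.5
top roller 606 [ 445.6 -185. ] 32.9 0.0314
top pulley 281 [431.1  12.6] 22.5 0.0275
top pnest 99 [431.5  11.1] 35.1 0.0083
top housing 152 [601.  107.5] 19.7 0.0251
top pin 63 [ 624.3 -123. ] 10.0 0.0768
top tin 471 [619.8 293.1] 29.6 0.0592
top bottle 70 [ 630.3 -297. ] 10.8 0.0838
scene roller 579 [ 445.4 -184.8] 34.4 0.0314
scene pulley 328 [430.1  12.1] 24.5 0.0276
scene pnest 177 [431.3  11.8] 35.5 0.0087
scene housing 244 [600.7 107.2] 20.1 0.0254
scene pin 86 [ 624.2 -123.4] 10.9 0.0767
scene tin 886 [620.  292.5] 29.7 0.0596
scene bottle 71 [ 628.7 -295.9] 11.9 0.0845
```

View pics/s9.png

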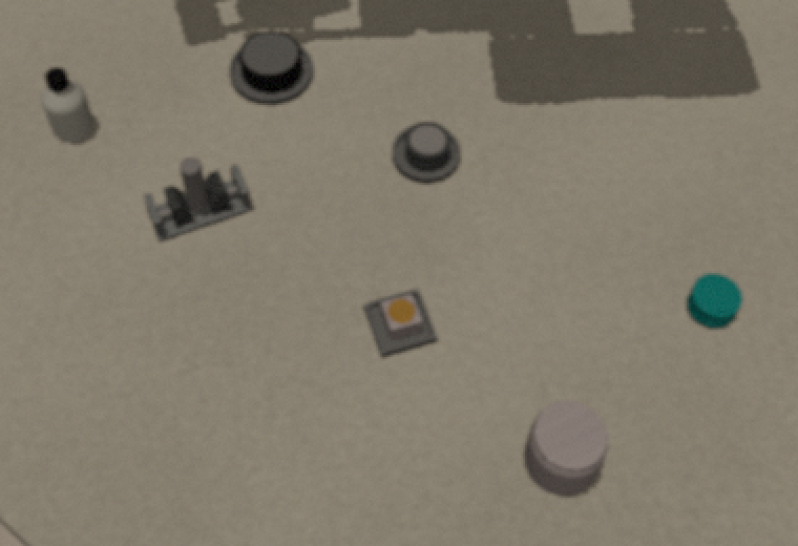

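The scene picture shows everything in place: the pin in the clamp at (195,185), the roller at (270,65), the pulley at (427,150) and the housing at (402,320), each flat in its nest. The tin and the bottle have not moved, and the gripper is clear.

```bash
python3 -c "
from rig import hand_in; print(hand_in())"
```

```text
the job is handed in; nothing more can be done
None
```

Job handed in: the axle pin is fully home in the clamp with both jaws on it, the housing, pulley and roller lie flat in their nests, and the tin and oil bottle stand where they were.

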